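# Set the machine's stop dial four clicks on and lock it

### The job

With a fingertip, gently push the red peg to turn the click-stop dial exactly four clicks clockwise (seen from above) from where it stands, without running past the fourth click. Then push the yellow tab of the lock bolt towards the dial until it is fully home. Only push, do not pinch or grip anything, and leave the other things on the bench alone.

Things in the scene. Friction and masses are not known exactly. Their poses are not given: they have to be found in the camera images.
- unit: blue steel setting unit bolted to the bench, 150 (its x) x 250 (its y) mm, deck 55 mm above the bench; origin under its centre on the bench. It carries the dial on its +y half and the lock bolt on its -y half. It stands at a different place and yaw each time and never moves
- dial_axis (a point): the dial's upright axis, at the level of the dial's top face, 71 mm above the bench. The dial is a dark steel disc 96 mm across; ten black scale marks, 20 degrees apart, lie on the deck around it, one for each rest position of the peg
- dial_peg (a point): centre of the top of the red upright peg on the dial: 14 mm across, stands 30 mm above the dial's top face (top 101 mm above the bench), 38 mm from the dial's axis; nothing else rises from the dial (its hub cap is 2 mm proud). The dial is turned by pushing this peg sideways with a fingertip round the axis
- dial (a joint): dial angle in rad, growing clockwise seen from above. Spring detents (clicks) every 0.349 rad (20 degrees), rests at 0, 0.349 ... 3.142, hard stops just beyond both ends; starts at rest at 0.349. Leaving a rest takes about 4 N at the peg; halfway it snaps into the next rest by itself and stays. At 0 the peg lies 200 degrees anticlockwise from the unit's +x, seen from above
- bolt_tab (a point): centre of the top of the yellow upright thumb tab of the lock bolt: tab 30 mm (unit x) x 12 mm (unit y), its top 38 mm above the deck (93 mm above the bench), lower edge 10 mm above the deck, between two low guide bars 10 mm high
- lock_bolt (a joint): travel of the lock bolt in m along the unit's +y, towards the dial: 0 fully back (unlocked) to 0.025 fully home, where its aluminium nose meets the dial's rim (locked). Starts 0 to 0.006. Rubs with about 2 N and stays where it is left
- tin: bystander: open steel tin, 68 mm across, 85 mm tall, origin under its centre
- screwdriver: bystander: green-handled screwdriver lying along its x
- wrench: bystander: steel wrench lying along its x
- oil: bystander: white oil bottle, 48 mm across, 120 mm tall, origin under its centre
- collar: bystander: steel collar, 44 mm across, 20 mm high, origin under its centre
- bracket: bystander: small steel angle bracket 50 x 30 mm, 40 mm high, origin under its centre
- bush: bystander: flanged brass bush, 36 mm across, 30 mm high, origin under its centre

How it is judged:
By the outcome, as a careful person would: the job done as asked, in the order asked, and still so for the second after the job is handed in, with the robot touching nothing.
It also fails if it takes over 54 s, if anything falls off the work surface, if the arm or the gripper's body presses on something with over 40 N, if the wrist force passes 120 N, or if a joint passes its speed limit or range.

### The arm

A 6-joint arm with a two-finger parallel gripper is mounted at the origin on the work surface. World frame = base frame: x ahead of the robot, y to its left, z up, the work surface at z = 0. Lengths are in mm, angles in rad, forces in N, time in s.
With the tool pointing down it reaches from about 275 to 1000 mm from the base axis. Payload 8.4 kg.
Tool frame: the origin (TCP) lies at the very end of the fingers, on their centre line; the grasp point (between the pads) lies 19 mm behind it; z points along the fingers, x is the direction in which the jaws open and shut, and the axes are right-handed (so a half turn about z gives the same grasp; the last joint's range is limited). The gripper opens to 85 mm and grips with 20 to 120 N. Pads are 22 mm wide; open, the fingers measure 114 mm over their backs; the gripper's body (76 mm by 85 mm) begins 54 mm behind the grasp point. The pads swing forward as they close: fully open they stand 13 mm farther back than shut.
Start: joints at [-1.297, 0.353, 1.633, -0, 1.155, -0.002], TCP at [170.196, -601.383, 231.281] pointing down, gripper open.
Joint ranges: [-2.63, 2.63], [-0.92, 2.1], [0.06, 2.66], [-1.3, 4.44], [0, 2.69], [-3.02, 3.02]. Speed limits (rad/s): [2.22, 2.22, 2.79, 3.14, 3.14, 3.14].

### API

Orientations are given as [roll, pitch, yaw] about the fixed x, y, z axes, in that order (R = Rz(yaw) Ry(pitch) Rx(roll)).
In Python, from rig import sense, grab_frame, calibration, sign_off gives the robot as it stands.
- The arm moves only by the tool servo_tool, never from a script. Its argument "series" is one flat list of numbers, 4 for each row, row after row: the shift along the world's x, y, z in m, then the turn about the world's z in degrees. In form: [x, y, z, yaw, x, y, z, yaw, ...]. A call has 1 to 8 rows; each row shifts and turns the commanded pose from where the row before left it; what a row does not reach is not made up. A row lasts 1/12 s, in which the tool goes at most 41.7 mm and 7.16 degrees, less where a joint would pass 70% of its speed; a pose out of reach is approached as far as the arm can. A call is refused whole if a number of a shift passes 0.0417 or a number of a turn 7.16, either way. A call with a gripper value outside its range is refused whole. "gripper" is the finger opening in m, from 0 to 0.0854, set as the call begins (left out, the last holds). The fingers move at their own pace and stop on an object; "newtons" is the grip in N (left out, the last holds). Time passes only in rows, so rows that do not move let the fingers close. It gives the time, the measured TCP pose, the force and the opening at its end, in the units of the state.
- sense(): the state, without advancing time (a new reading comes with each control period).
- grab_frame(name): name is "scene" or "top" or "wrist"; returns the picture (420x560x3 uint8, blue, green, red); there is no depth.
- calibration(name): a dict with "fx", "fy", "cx", "cy" (pixels), "rvec" (rotation vector, rad) and "tvec" (3), from world to camera coordinates, as OpenCV has them. Camera axes: x right, y down, z forward; pixel columns grow to the right and rows downward; lengths in mm; the calibration is good to about 2 mm. A picture is of the moment at which its call begins: read the wrist's pose just before it. calibration takes no time and is no camera call; for the wrist camera it gives the pose at the moment of the call.
- sign_off(): hands the job in, once; it reports no verdict.
The state is a dict: "clock": time; "qpos": joint angles; "qvel": joint speeds; "joint_efforts": joint torques, N m; "eef_pos": TCP position; "tcp_rot": TCP orientation; "contact_force": force on the tool from outside, world axes, zero at the start; "wrist_torque": the same for the moment, N m; "opening": opening from 0.0 (shut) to 1.0 (fully open).
Only numpy, scipy, OpenCV 4.12 (cv2) and the standard library are available. Lean on these libraries where they do the work, as an engineer would, in place of code of your own. Each camera call takes 0.05 s, during which the arm holds its last target. There are 200 camera calls.

## Working session

There is one attempt and no reset: what is moved stays moved. The work goes in short steps, Python scripts to look and compute and a tool call to move; the robot and the scene stay as the last step left them, time stands still between calls to the robot, and variables do not carry over. Pictures are saved under pics/ and viewed, about 8 in all and at most 12, crops included, and the job is handed in when it is done.

Besides the shell and the picture viewer there is one more tool, called in YAML: its name, and indented under it one key for each argument. servo_tool: Moves the arm, as the interface text tells. Its arguments: {"type":"object","properties":{"series":{"type":"array"},"gripper":{"type":"number"},"newtons":{"type":"number"}},"required":["series"]}

```bash
mkdir -p pics
cat > h.py <<'E'
import numpy as np, cv2
from rig import sense, grab_frame, calibration, sign_off
def ray(c,u,v):
    R=cv2.Rodrigues(np.array(c["rvec"],float))[0]; t=np.array(c["tvec"],float).ravel()
    d=R.T@np.array([(u-c["cx"])/c["fx"],(v-c["cy"])/c["fy"],1]); return -R.T@t,d
def onz(c,u,v,z):
    o,d=ray(c,u,v); return o+d*(z-o[2])/d[2]
def proj(c,P):
    K=np.array([[c["fx"],0,c["cx"]],[0,c["fy"],c["cy"]],[0,0,1]])
    return cv2.projectPoints(np.array(P,float).reshape(-1,1,3),np.array(c["rvec"],float),np.array(c["tvec"],float),K,None)[0].reshape(-1,2)
def blobs(im,lo,hi,amin=15):
    m=cv2.inRange(cv2.cvtColor(im,cv2.COLOR_BGR2HSV),lo,hi)
    n,l,s,c=cv2.connectedComponentsWithStats(m)
    return [(s[i].tolist(),c[i].round(1).tolist()) for i in range(1,n) if s[i][4]>=amin]
E
python3 - <<'E'
from h import *
a=grab_frame("top"); b=grab_frame("scene")
cv2.imwrite("pics/top.png",a); cv2.imwrite("pics/scene.png",b)
for n,im in (("top",a),("scene",b)):
    c=calibration(n); print(n,ray(c,280,210))
    print("red",blobs(im,(0,130,70),(8,255,255)),blobs(im,(172,130,70),(180,255,255)))
    print("yel",blobs(im,(20,130,90),(35,255,255)))
    print("blue",blobs(im,(95,90,40),(125,255,255),200))
E
```

```text
top (array([505.1808967 , -58.94129071, 942.33982141]), array([ 0.12616797,  0.0013673 , -0.99204032]))
red [([296, 150, 10, 10, 80], [300.8, 154.6]), ([254, 264, 6, 7, 33], [256.4, 267.3])] []
yel [([295, 219, 10, 14, 71], [299.8, 225.3])]
blue [([46, 69, 167, 66, 9635], [129.5, 101.2]), ([309, 70, 76, 65, 4405], [346.8, 101.5]), ([386, 70, 85, 65, 4794], [428.0, 101.7]), ([0, 171, 46, 84, 2240], [15.4, 210.0]), ([206, 192, 123, 105, 3634], [274.3, 240.2])]
scene (array([1069.20472219, -640.27789217,  997.42191803]), array([-0.39317253,  0.50799162, -0.76646003]))
red [([254, 183, 4, 9, 24], [255.7, 187.0]), ([302, 241, 9, 9, 63], [306.0, 244.9])] []
yel [([254, 220, 11, 9, 80], [259.4, 223.7])]
blue [([46, 0, 55, 118, 911], [73.0, 55.1]), ([313, 0, 247, 135, 18879], [450.2, 44.8]), ([11, 9, 61, 117, 653], [38.5, 60.4]), ([185, 35, 34, 23, 426], [199.2, 44.7]), ([0, 109, 32, 52, 335], [13.7, 136.0]), ([376, 142, 96, 111, 4739], [422.5, 195.0]), ([232, 176, 64, 73, 1744], [264.8, 219.5]), ([230, 277, 143, 143, 8830], [303.7, 354.6])]
```

View pics/top.png

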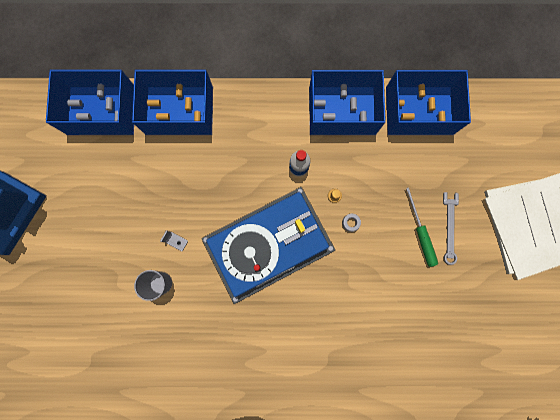

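View pics/scene.png

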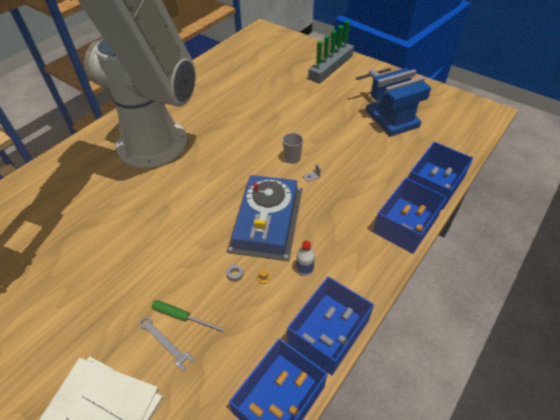

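The top view shows the blue unit with corners near (204,238), (302,188), (334,250) and (234,302). The dial hub is near (249,253), the red peg at (256,267) and the yellow tab at (300,226). The bottle stands at (300,160), beyond the bolt end. The scene view agrees: peg at (256,187), tab at (259,224).

Run:
```python
from h import *
s=sense(); print({k:np.round(s[k],3).tolist() for k in("clock","eef_pos","tcp_rot","contact_force","opening")})
T=cv2.imread("pics/top.png");S=cv2.imread("pics/scene.png");ct,cs=calibration("top"),calibration("scene")
def tri(a,b):
    o1,d1=ray(ct,*a);o2,d2=ray(cs,*b)
    k=np.linalg.lstsq(np.c_[d1,-d2],o2-o1,rcond=None)[0];p,q=o1+k[0]*d1,o2+k[1]*d2
    return ((p+q)/2).round(1),np.linalg.norm(p-q).round(1)
print("peg",tri((256.4,267.3),(255.7,187)),"tab",tri((299.8,225.3),(259.4,223.7)))
print("top-only peg",onz(ct,256.4,267.3,90),"tab",onz(ct,299.8,225.3,88))
# unit outline (deck plane z=55)
h=cv2.cvtColor(T,cv2.COLOR_BGR2HSV); m=cv2.inRange(h,(95,90,40),(125,255,255)); m[:180]=0;m[310:]=0;m[:,:195]=0;m[:,345:]=0
r=cv2.minAreaRect(cv2.findNonZero(m)); P=np.array([onz(ct,*p,55)[:2] for p in cv2.boxPoints(r)])
print("corners",P.round(1).tolist(),"c",P.mean(0),"sides",np.linalg.norm(P-np.roll(P,-1,0),axis=1))
# white scale ring -> dial centre
w=cv2.inRange(h,(0,0,190),(180,60,255)); w[:215]=0;w[290:]=0;w[:,:215]=0;w[:,275:]=0
p=cv2.findNonZero(w); c,rad=cv2.minEnclosingCircle(p); e=cv2.fitEllipse(cv2.convexHull(p)); print("ring",c,rad,e,onz(ct,*e[0],55))
```

```text
{'clock': 0.1, 'eef_pos': [170.064, -600.999, 230.663], 'tcp_rot': [3.142, 0.001, -1.295], 'contact_force': [-0.414, -0.339, 0.995], 'opening': 0.999}
peg (array([486.1,  -3.9,  78.6]), np.float64(1.9)) tab (array([ 580.3, -102.7,   75.8]), np.float64(0.6))
top-only peg [485.70754206  -5.3092345   90.        ] tab [ 579.04108884 -102.2949058    88.        ]
corners [[548.3, 118.1], [665.1, -105.4], [529.2, -173.8], [416.7, 46.9]] c [539.82435881 -28.5212517 ] sides [252.14396877 152.15703682 247.66917804 149.61408101]
ring (250.12457275390625, 252.37713623046875) 28.793001174926758 ((249.9058837890625, 252.3590545654297), (56.261444091796875, 57.3588981628418), 8.368565559387207) [519.20776167  12.14509404  55.        ]
```

servo_tool:
  series: [0.02,0.035,0,6.3,0.02,0.035,0,6.3,0.02,0.035,0,6.3,0.02,0.035,0,6.3,0.02,0.035,0,6.3,0.02,0.035,0,6.3,0.02,0.035,0,6.3,0.02,0.035,0,6.3]
  gripper: 0
  newtons: 30

```text
clock: 0.77
eef_pos: [330.5, -319.5, 231.2]
tcp_rot: [-3.142, 0.0, -0.41]
contact_force: [1.3, 0.1, -0.0]
opening: -0.0
```

servo_tool:
  series: [0.02,0.035,0,6.3,0.02,0.035,0,6.3,0.02,0.035,0,6.3,0.02,0.035,0,6.3,0.02,0.035,0,6.3,0.02,0.035,0,6.3,0.02,0.035,0,6.3,0.02,0.035,0,6.3]

```text
clock: 1.43
eef_pos: [490.6, -39.3, 231.2]
tcp_rot: [3.142, 0.0, 0.47]
contact_force: [0.4, -0.8, 0.1]
opening: -0.005
```

servo_tool:
  series: [0,0,0,0,0,0,0,0]

```text
clock: 1.6
eef_pos: [490.6, -39.6, 230.9]
tcp_rot: [-3.141, 0.001, 0.468]
contact_force: [-0.1, 0.4, -0.1]
opening: -0.001
```

Run:
```python
from h import *
c=calibration("wrist"); im=grab_frame("wrist"); cv2.imwrite("pics/w1.png",im)
np.save("w1c.npy",c,allow_pickle=True); print(c, ray(c,280,210))
red=blobs(im,(0,130,60),(8,255,255)),blobs(im,(172,130,60),(180,255,255)); print(red); print(blobs(im,(20,130,90),(35,255,255)))
print(proj(c,[[519,12,71],[485.5,-5.3,101],[580,-102,93]]))
```

```text
{'fx': 357.8412417819959, 'fy': 357.8412417819959, 'cx': 275.00576015485177, 'cy': 211.18183528017457, 'rvec': array([-2.77537912, -0.66037889, -0.09713908]), 'tvec': array([-420.18994696, -282.21980423,  305.41765691])} (array([457.01908334,  27.5003134 , 373.98508634]), array([ 0.14136223, -0.2507702 , -0.95777697]))
([([280, 149, 18, 22, 292], [288.5, 159.6]), ([481, 371, 11, 7, 22], [486.3, 373.6])], [])
[([307, 0, 7, 12, 25], [310.1, 5.4]), ([388, 23, 18, 20, 76], [397.4, 32.9]), ([400, 22, 16, 21, 64], [407.1, 34.0]), ([93, 43, 39, 83, 965], [110.7, 84.6]), ([443, 92, 7, 7, 18], [445.9, 95.0]), ([416, 98, 28, 50, 167], [428.2, 123.3]), ([15, 102, 11, 24, 82], [20.2, 112.7]), ([413, 114, 39, 62, 179], [430.2, 146.8]), ([50, 139, 46, 111, 1005], [75.1, 185.0]), ([78, 149, 28, 72, 360], [91.8, 179.7]), ([441, 148, 8, 11, 20], [444.5, 152.8]), ([434, 158, 10, 12, 30], [438.1, 164.6]), ([183, 162, 52, 110, 680], [212.7, 212.6]), ([111, 167, 116, 181, 3519], [166.4, 250.5]), ([429, 171, 6, 9, 20], [431.2, 175.4]), ([423, 181, 9, 12, 21], [426.3, 185.3]), ([103, 184, 9, 14, 36], [106.
[... 354 characters left out ...]
, 12, 11, 41], [125.4, 260.2]), ([399, 263, 29, 45, 286], [412.4, 284.8]), ([83, 267, 45, 97, 566], [105.0, 313.1]), ([402, 273, 8, 12, 24], [405.1, 277.8]), ([313, 284, 36, 26, 812], [329.9, 296.9]), ([143, 297, 29, 33, 280], [159.4, 310.6]), ([228, 297, 9, 14, 27], [232.0, 303.1]), ([475, 298, 30, 37, 169], [487.9, 317.4]), ([174, 305, 9, 9, 37], [178.1, 308.8]), ([217, 304, 10, 9, 26], [221.1, 307.6]), ([517, 308, 43, 53, 246], [539.0, 335.2]), ([212, 314, 8, 6, 28], [216.0, 316.6]), ([388, 314, 13, 9, 35], [393.8, 318.8]), ([401, 321, 5, 7, 19], [402.6, 324.4]), ([380, 367, 8, 9, 38], [383.0, 370.8])]
[[332.55551534 154.1547927 ]
 [289.2021576  160.0529087 ]
 [333.07158594 303.23588461]]
```

View pics/w1.png

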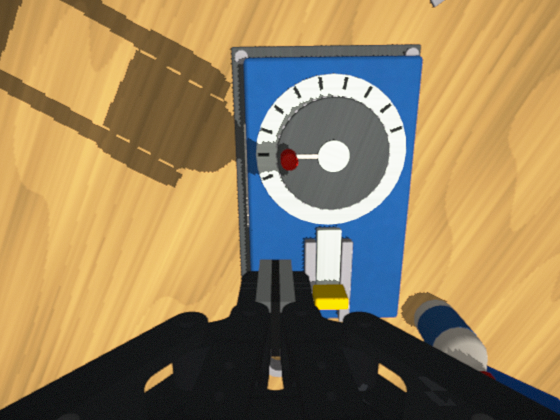

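The wrist view looks along unit +y (up). The hub is at (333,156), the peg at (288,160) by the second mark (263,155), and the target fifth mark is at (321,83). The tab is at (330,297) and the shut fingertips end at about (275,262).

Run:
```python
from h import *
im=cv2.imread("pics/w1.png"); c=np.load("w1c.npy",allow_pickle=True).item()
h=cv2.cvtColor(im,cv2.COLOR_BGR2HSV); w=cv2.inRange(h,(0,0,185),(180,50,255))
n,l,s,ce=cv2.connectedComponentsWithStats(w)
for i in range(1,n):
    if s[i][4]>150: print(s[i].tolist(),ce[i].round(1))
i=l[156,340]; print("hub",onz(c,*ce[i],73))
j=l[90,350]; p=np.array([onz(c,u,v,55)[:2] for v,u in np.argwhere(l==j)],np.float32)
print("ring",cv2.fitEllipse(cv2.convexHull(p)))
m=cv2.inRange(h,(0,130,60),(8,255,255)); print("peg mid",onz(c,288.5,159.6,88))
b=cv2.inRange(h,(100,120,60),(125,255,255));n,l,s,ce=cv2.connectedComponentsWithStats(b);k=l[70,270]
e=[(np.where(l[y]==k)[0]).max() for y in range(75,300,5)]; q=np.array([onz(c,u,y,55)[:2] for u,y in zip(e,range(75,300,5))],np.float32)
v=cv2.fitLine(q,cv2.DIST_HUBER,0,.01,.01).ravel(); print("edge angle of unit y",np.degrees(np.arctan2(v[1],v[0])))
y=cv2.inRange(h,(20,180,120),(35,255,255))[280:315,305:355]; uu=cv2.findNonZero(y)+np.array([305,280]); r=cv2.boundingRect(uu.astype(np.int32));print("tab",r)
for v0 in range(282,314,3): print(v0,im[v0,330].tolist(),end=' ')
```

```text
[257, 74, 149, 150, 6316] [335.2 145.7]
[297, 141, 53, 31, 871] [330.7 155.8]
[317, 230, 25, 51, 1162] [328.5 254.7]
[306, 243, 9, 38, 302] [310.3 260.3]
[342, 243, 11, 54, 406] [346.5 265.5]
[474, 344, 13, 24, 175] [480.8 354. ]
hub [517.9180383   10.17641728  73.        ]
ring ((520.1478271484375, 11.076200485229492), (132.19126892089844, 132.42379760742188), 129.74356079101562)
peg mid [486.18746302  -6.79280994  88.        ]
edge angle of unit y -62.57957
tab (315, 287, 33, 23)
282 [119, 124, 121] 285 [0, 92, 113] 288 [0, 92, 115] 291 [0, 93, 114] 294 [0, 94, 116] 297 [0, 112, 138] 300 [0, 228, 251] 303 [0, 231, 251] 306 [0, 229, 251] 309 [95, 186, 227] 312 [174, 104, 42]
```

servo_tool:
  series: [0.01,0.005,-0.038,0.6,0,0,-0.038,0,0,0,-0.035,0,0,0,-0.025,0,0,0,-0.015,0,0,0,0,0,0,0,0,0]

```text
clock: 2.23
eef_pos: [499.1, -37.6, 79.9]
tcp_rot: [-3.141, 0.002, 0.472]
contact_force: [-0.4, -0.1, 1.2]
opening: 0.001
```

servo_tool:
  series: [-0.0018,0.0036,0,0,-0.0018,0.0036,0,0,0,0,0,0]

```text
clock: 2.48
eef_pos: [496.9, -28.9, 81.5]
tcp_rot: [3.141, -0.002, 0.474]
contact_force: [-0.6, 0.3, 0.2]
opening: -0.002
```

```bash
cat > arc.py <<'E'
import numpy as np
D=np.array([519.7,11.5]);uy=np.array([-.460,.888]);ux=np.array([.888,.460])
def pos(phi,d=-18,r=38):
    a=np.radians(-phi);R=np.array([[np.cos(a),-np.sin(a)],[np.sin(a),np.cos(a)]])
    return D+R@(-r*ux+d*uy)
if __name__=="__main__":
    print("start",pos(0,-25),"contact",pos(0))
    for k in range(0,80,20): print(k,[float(x) for f in np.arange(k,k+20,2.5) for x in [*((pos(f+2.5)-pos(f))/1e3).round(4),0,-2.5]], pos(k+20).round(1))
E
python3 arc.py
```

```text
start [497.456 -28.18 ] contact [494.236 -21.964]
0 [-0.0014, 0.0011, 0.0, -2.5, -0.0014, 0.0012, 0.0, -2.5, -0.0013, 0.0013, 0.0, -2.5, -0.0013, 0.0013, 0.0, -2.5, -0.0012, 0.0014, 0.0, -2.5, -0.0012, 0.0014, 0.0, -2.5, -0.0011, 0.0015, 0.0, -2.5, -0.001, 0.0015, 0.0, -2.5] [484.3 -11.2]
20 [-0.001, 0.0016, 0.0, -2.5, -0.0009, 0.0016, 0.0, -2.5, -0.0008, 0.0016, 0.0, -2.5, -0.0007, 0.0017, 0.0, -2.5, -0.0007, 0.0017, 0.0, -2.5, -0.0006, 0.0017, 0.0, -2.5, -0.0005, 0.0018, 0.0, -2.5, -0.0004, 0.0018, 0.0, -2.5] [478.7   2.2]
40 [-0.0004, 0.0018, 0.0, -2.5, -0.0003, 0.0018, 0.0, -2.5, -0.0002, 0.0018, 0.0, -2.5, -0.0001, 0.0018, 0.0, -2.5, -0.0, 0.0018, 0.0, -2.5, 0.0, 0.0018, 0.0, -2.5, 0.0001, 0.0018, 0.0, -2.5, 0.0002, 0.0018, 0.0, -2.5] [478.   16.8]
60 [0.0003, 0.0018, 0.0, -2.5, 0.0004, 0.0018, 0.0, -2.5, 0.0004, 0.0018, 0.0, -2.5, 0.0005, 0.0018, 0.0, -2.5, 0.0006, 0.0017, 0.0, -2.5, 0.0007, 0.0017, 0.0, -2.5, 0.0007, 0.0017, 0.0, -2.5, 0.0008, 0.0016, 0.0, -2.5] [482.3  30.8]
```

servo_tool:
  series: [-0.0008,0.0016,0,0,-0.0008,0.0016,0,0,-0.0008,0.0016,0,0,0,0,0,0]

```text
clock: 2.82
eef_pos: [494.1, -24.0, 80.5]
tcp_rot: [3.142, -0.0, 0.475]
contact_force: [-0.5, -0.7, 0.6]
opening: 0.001
```

servo_tool:
  series: [-0.0014,0.0011,0,-2.5,-0.0014,0.0012,0,-2.5,-0.0013,0.0013,0,-2.5,-0.0013,0.0013,0,-2.5,-0.0012,0.0014,0,-2.5,-0.0012,0.0014,0,-2.5,-0.0011,0.0015,0,-2.5,-0.001,0.0015,0,-2.5]

```text
clock: 3.48
eef_pos: [484.2, -13.6, 80.3]
tcp_rot: [3.142, 0.0, 0.124]
contact_force: [-0.5, 0.2, 0.1]
opening: -0.002
```

```bash
cat > look.py <<'E'
from h import *; import sys
n=sys.argv[1]; s=sense(); print(s["clock"],np.round(s["eef_pos"],1),np.round(s["contact_force"],1))
D=np.array([519.7,11.5])
c=calibration("wrist"); im=grab_frame("wrist"); cv2.imwrite(f"pics/{n}.png",im)
for src in ("wrist","top"):
    if src=="top": c=calibration("top"); im=grab_frame("top")
    for st,ce in blobs(im,(0,130,50),(8,255,255),20):
        for z in (86,):
            p=onz(c,*ce,z)[:2]-D
            if np.hypot(*p)<60: print(src,st,ce,"r",np.hypot(*p).round(1),"dial deg from start",((207.4-np.degrees(np.arctan2(p[1],p[0]))+180)%360-180).round(1))
E
python3 look.py w2
```

```text
3.4833 [484.2 -13.6  80.3] [-0.5  0.2  0.1]
wrist [259, 218, 37, 56, 1574] [276.7, 246.3] r 37.8 dial deg from start 16.7
```

View pics/w2.png

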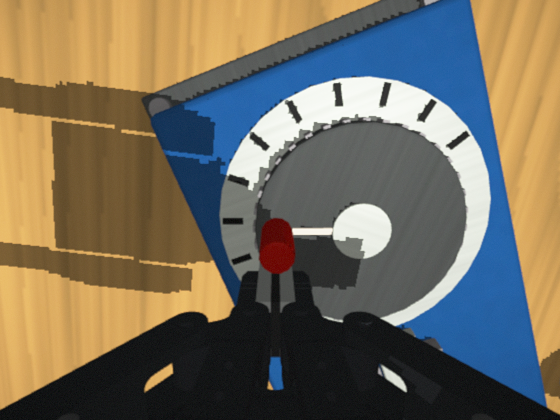

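servo_tool:
  series: [-0.001,0.0016,0,-2.5,-0.0009,0.0016,0,-2.5,-0.0008,0.0016,0,-2.5,-0.0007,0.0017,0,-2.5,-0.0007,0.0017,0,-2.5,-0.0006,0.0017,0,-2.5,-0.0005,0.0018,0,-2.5,-0.0004,0.0018,0,-2.5]

```text
clock: 4.25
eef_pos: [478.7, -0.2, 80.3]
tcp_rot: [3.142, 0.0, -0.224]
contact_force: [-0.3, -0.0, -0.1]
opening: -0.001
```

```bash
python3 look.py w3
```

```text
4.25 [ 4.787e+02 -2.000e-01  8.030e+01] [-0.3 -0.  -0.1]
wrist [258, 218, 36, 56, 1569] [275.3, 246.0] r 37.7 dial deg from start 36.7
```

The peg's line points at the third mark, (233,221), which is one click. The wrist reading runs a steady 3.3° low: 16.7 for 20 and 36.7 for 40. So the dial is now at two clicks.

servo_tool:
  series: [-0.0004,0.0018,0,-2.5,-0.0003,0.0018,0,-2.5,-0.0002,0.0018,0,-2.5,-0.0001,0.0018,0,-2.5,0,0.0018,0,-2.5,0,0.0018,0,-2.5,0.0001,0.0018,0,-2.5,0.0002,0.0018,0,-2.5]

```text
clock: 5.02
eef_pos: [478.1, 14.2, 80.3]
tcp_rot: [3.142, -0.0, -0.572]
contact_force: [-0.0, 0.5, -0.3]
opening: -0.001
```

```bash
python3 look.py w4
```

```text
5.0167 [478.1  14.2  80.3] [-0.   0.5 -0.3]
wrist [256, 217, 36, 56, 1603] [273.9, 245.4] r 37.6 dial deg from start 57.1
```

Three clicks. The last one gets 17.5° of arc with a slower end.

servo_tool:
  series: [0.0003,0.0018,0,-2.5,0.0004,0.0018,0,-2.5,0.0004,0.0018,0,-2.5,0.0005,0.0018,0,-2.5,0.0006,0.0017,0,-2.5,0.0007,0.0017,0,-2.5,0.0007,0.0017,0,-2.5,0,0,0,0]

```text
clock: 5.78
eef_pos: [481.8, 26.5, 80.3]
tcp_rot: [-3.141, -0.0, -0.877]
contact_force: [0.8, -0.9, 0.7]
opening: 0.004
```

```bash
python3 look.py w5
```

```text
5.7833 [481.8  26.5  80.3] [ 0.8 -0.9  0.7]
wrist [255, 215, 36, 56, 1601] [272.8, 242.9] r 37.5 dial deg from start 77.1
```

View pics/w5.png

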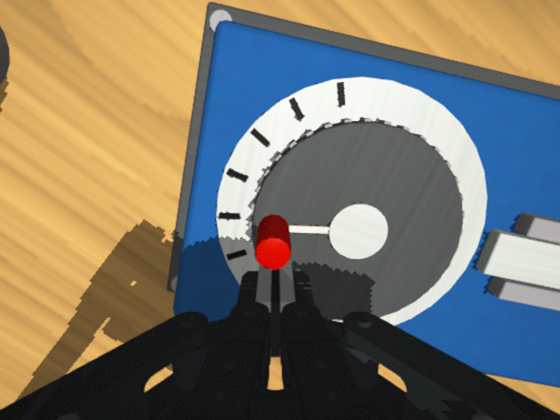

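The peg's line points at (229,216). Counting back from the last mark at (340,94) as rest 9, that is rest 5, so four clicks are done. Next I back off, lift, and go behind the tab.

servo_tool:
  series: [-0.004,-0.0033,0,0,-0.004,-0.0033,0,0,0,0,0.02,0,0,0,0.035,0,0,0,0.035,0,0.01,-0.013,0,6.5,0.01,-0.013,0,6.5,0.01,-0.013,0,6.5]

```text
clock: 6.55
eef_pos: [503.7, -19.9, 171.2]
tcp_rot: [-3.141, -0.001, -0.53]
contact_force: [-0.1, 0.1, -0.3]
opening: 0.001
```

servo_tool:
  series: [0.01,-0.013,0,6.5,0.01,-0.013,0,6.5,0.01,-0.013,0,6.5,0.01,-0.013,0,6.5,0.01,-0.013,0,6.5,0.01,-0.013,0,6.5,0.01,-0.013,0,6.5,0.01,-0.013,0,6.5]

```text
clock: 7.22
eef_pos: [583.3, -124.1, 170.1]
tcp_rot: [-3.141, 0.001, 0.377]
contact_force: [0.4, 0.1, 0.3]
opening: -0.001
```

servo_tool:
  series: [0.01,-0.013,0,6.1,0,0,0,0]

```text
clock: 7.38
eef_pos: [594.6, -138.4, 170.2]
tcp_rot: [3.14, -0.001, 0.482]
contact_force: [0.0, -1.0, 0.0]
opening: -0.002
```

```bash
python3 look.py w6
python3 - <<'E'
from h import *
D=np.array([519.7,11.5]);uy=np.array([-.460,.888]);ux=np.array([.888,.460])
p=sense()["eef_pos"][:2]-D; print("tcp ux,uy",p@ux,p@uy)
for n in("top","wrist"):
    c=calibration(n);im=grab_frame(n)
    for s,ce in blobs(im,(20,190,80),(35,255,255),40):
        q=onz(c,*ce,86)[:2]-D; print(n,s,ce,"tab ux,uy",q@ux,q@uy) if abs(q@ux)<15 else 0
E
```

```text
7.3833 [ 594.6 -138.4  170.2] [ 0. -1.  0.]
top [232, 260, 7, 6, 32] [234.8, 262.2] r 39.0 dial deg from start 81.7
tcp ux,uy -3.1317924182377626 -164.9981110106789
wrist [257, 155, 48, 24, 1078] [280.1, 166.8] tab ux,uy 0.34734686770291145 -128.70948007078988
```

servo_tool:
  series: [0.0027,0.0014,-0.035,0,0,0,-0.03,0,0,0,-0.02,0,0,0,-0.011,0,-0.0023,0.0044,0,0,-0.0023,0.0044,0,0,-0.0014,0.0027,0,0,0,0,0,0]

```text
clock: 8.25
eef_pos: [590.8, -122.5, 75.8]
tcp_rot: [3.14, -0.002, 0.477]
contact_force: [0.5, -0.0, 0.1]
opening: -0.0
```

```bash
cat > tab.py <<'E'
from h import *; import sys
D=np.array([519.7,11.5]);uy=np.array([-.460,.888]);ux=np.array([.888,.460])
s=sense();p=s["eef_pos"][:2]-D; print(s["clock"],"tcp ux,uy",p@ux,p@uy,"F",s["contact_force"][:2]@uy)
c=calibration("wrist");im=grab_frame("wrist"); cv2.imwrite(f"pics/{sys.argv[1]}.png",im)
for st,ce in blobs(im,(20,190,80),(35,255,255),100):
    q=onz(c,*ce,86)[:2]-D
    if abs(q@ux)<15: print(st,ce,"tab ux,uy",q@ux,q@uy)
E
python3 tab.py t1
```

```text
8.25 tcp ux,uy 1.5016143456018194 -151.69091306809528 F -0.24157825978536926
[233, 213, 78, 48, 3443] [271.6, 237.4] tab ux,uy 0.263540410423463 -127.91304745270062
```

View pics/t1.png

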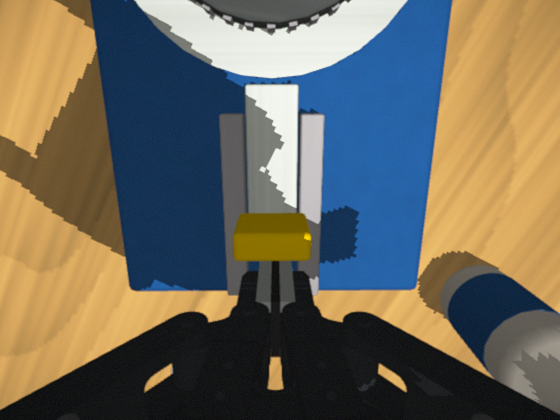

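The tab is at (272,237), with the shut fingertips directly behind it and centred. The nose tip at (271,85) is clear of the rim. Pushing along unit +y.

servo_tool:
  series: [-0.0009,0.0018,0,0,-0.0009,0.0018,0,0,-0.0009,0.0018,0,0,-0.0009,0.0018,0,0,-0.0009,0.0018,0,0,-0.0009,0.0018,0,0,-0.0009,0.0018,0,0,-0.0009,0.0018,0,0]

```text
clock: 8.97
eef_pos: [583.2, -108.7, 74.3]
tcp_rot: [3.141, -0.0, 0.476]
contact_force: [1.1, -2.3, 1.9]
opening: -0.001
```

servo_tool:
  series: [-0.0009,0.0018,0,0,-0.0009,0.0018,0,0,-0.0005,0.0009,0,0]

```text
clock: 9.22
eef_pos: [580.7, -104.0, 74.3]
tcp_rot: [-3.142, -0.0, 0.477]
contact_force: [1.5, -2.0, 1.0]
opening: 0.002
```

```bash
python3 tab.py t2
```

```text
9.2167 tcp ux,uy 1.0516268014705614 -130.624471971982 F -2.481296294751735
[234, 224, 78, 50, 3578] [272.6, 249.3] tab ux,uy 0.2341100884368811 -111.31134070040838
```

servo_tool:
  series: [-0.0005,0.0009,0,0,-0.0005,0.0009,0,0]

```text
clock: 9.43
eef_pos: [579.9, -102.4, 74.2]
tcp_rot: [3.142, -0.0, 0.476]
contact_force: [1.8, -2.0, 0.2]
opening: 0.002
```

servo_tool:
  series: [-0.0005,0.0009,0,0,-0.0005,0.0009,0,0]

```text
clock: 9.6
eef_pos: [579.1, -100.9, 74.3]
tcp_rot: [3.141, -0.0, 0.477]
contact_force: [2.9, -7.2, -2.3]
opening: -0.002
```

servo_tool:
  series: [-0.0005,0.0009,0,0]

```text
clock: 9.68
eef_pos: [579.1, -100.9, 74.4]
tcp_rot: [3.139, -0.001, 0.477]
contact_force: [4.9, -12.1, -3.4]
opening: -0.003
```

The force has climbed to about 13 N with no further motion, so the bolt has met a stop. I'll check by picture before backing off.

```bash
python3 tab.py t3
```

```text
9.6833 tcp ux,uy 1.0756485885762426 -127.1203180202087 F -12.995651244394638
[234, 225, 78, 49, 3576] [272.5, 249.5] tab ux,uy 0.21049767436373523 -107.85370903689432
```

View pics/t3.png

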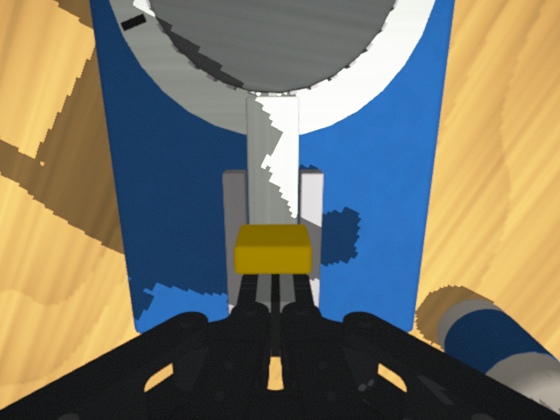

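The nose end at (272,96) now meets the dial rim, and the tab has moved about 20 mm to its stop. Backing off and lifting clear.

servo_tool:
  series: [0.0023,-0.0044,0,0,0.0023,-0.0044,0,0,0.0023,-0.0044,0,0,0,0,0.025,0,0,0,0.04,0,0,0,0.04,0,0,0,0.04,0,0,0,0,0]

```text
clock: 10.4
eef_pos: [589.2, -113.9, 227.4]
tcp_rot: [3.135, -0.009, 0.476]
contact_force: [1.8, -0.6, 1.1]
opening: -0.002
```

servo_tool:
  series: [-0.02,0.0,0.02,0,-0.02,0.0,0.02,0,-0.02,0,0.01,0,0,0,0,0]

```text
clock: 10.73
eef_pos: [523.2, -113.1, 271.3]
tcp_rot: [3.141, -0.001, 0.476]
contact_force: [0.6, -0.1, 0.6]
opening: -0.001
```

```bash
python3 look.py f1; python3 tab.py f2
```

```text
10.7333 [ 523.2 -113.1  271.3] [ 0.6 -0.1  0.6]
wrist [323, 0, 21, 20, 295] [332.7, 8.0] r 36.9 dial deg from start 80.1
top [232, 260, 7, 6, 31] [234.8, 262.3] r 39.1 dial deg from start 81.4
10.8333 tcp ux,uy -52.53179210886286 -113.15342554982277 F 0.009613890131395813
[314, 173, 35, 17, 544] [330.8, 181.0] tab ux,uy -0.2987615193901981 -108.3725349819553
```

View pics/f2.png

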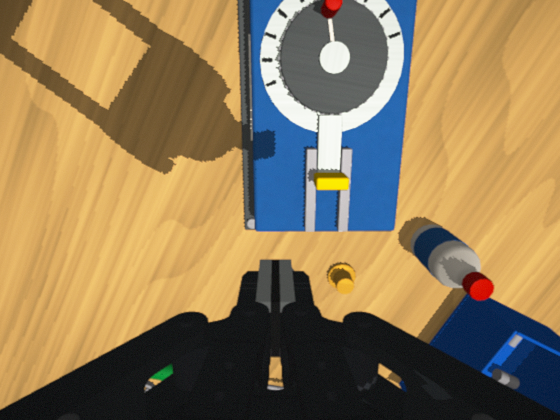

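The peg is at (332,8), which reads 80–81° from its start, so four clicks. The tab at (331,181) stayed where I left it, with the nose on the rim, and the bottle and bush are undisturbed. Handing in.

```bash
python3 -c "from rig import sign_off; print(sign_off())"
```

```text
the job is handed in; nothing more can be done
None
```

I turned the dial four clicks clockwise with the shut fingertips, then pushed the lock bolt home, and handed the job in at about 10.8 s on the robot's clock.

- **Dial:** I checked it after every click. At the end the peg read 80.1° from its start in the wrist view and 81.4° in the top view, against 80° for four clicks. Counting the scale marks before the bolt was pushed also put it at rest 5, four on from rest 1.
- **Bolt:** The tab moved about 20 mm and stopped, and the push force rose from about 2.5 N to 13 N. The pictures show its nose against the dial rim. After I backed off, the tab was within about 0.5 mm of the same place.
- **Bystanders:** The bottle and bush looked undisturbed in the last picture. I didn't re-check the tin, screwdriver, wrench, collar or bracket one by one, but the arm didn't work near them.

The one disagreement was a steady 3° low reading of the dial while the finger stood close to the peg. It went away once the arm was clear. No other check failed.

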